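Clamp the cream jar in its holding fixture

ROBOT

A 6-joint arm with a two-finger parallel gripper is mounted at the origin on the work surface. World frame = base frame: x ahead of the robot, y to its left, z up, the work surface at z = 0. Lengths are in m, angles in rad, forces in N, time in s.
With the tool pointing down it reaches from about 0.325 to 0.775 m from the base axis. Payload 9.3 kg.
Tool frame: the origin (TCP) lies between the finger pads; the fingertips stand 25 mm ahead of it and the grasp point (between the pads) lies 6 mm ahead of it; z points along the fingers, x is the direction in which the jaws open and shut, and the axes are right-handed (so a half turn about z gives the same grasp; the last joint's range is limited). The gripper opens to 85 mm and grips with 20 to 120 N. Pads are 22 mm wide; open, the fingers measure 114 mm over their backs; the gripper's body (76 mm by 85 mm) begins 54 mm behind the grasp point. The pads swing forward as they close: fully open they stand 13 mm farther back than shut.
Start: joints at [-1.395, 0.259, 0.021, 1.334, 0, 1.418], TCP at [0.178, -0.521, 0.256] pointing down, gripper open.
Joint ranges: [-3.04, 3.04], [-0.91, 1.82], [-1.04, 1.36], [-1.92, 1.95], [-1.52, 1.45], [-3.14, 3.14]. Speed limits (rad/s): [2.22, 2.22, 2.79, 3.14, 3.14, 3.14].

INTERFACE

Orientations are given as a unit quaternion [x, y, z, w].
In Python, from workcell import read_state, optics, ctrl gives the robot as it stands.
- The arm moves only by the shell command python3 -m jog 'ROWS' [FORCE]. ROWS is JSON, a list of rows, each a list of 7 numbers: the shift along the tool's x, y, z in m, then the turn, a rotation vector about the tool's x, y, z in rad, then the opening in per cent of the stroke, from 0 (shut) to 100 (fully open). In form: [[tx, ty, tz, wx, wy, wz, jaw], ...]. A call has 1 to 20 rows; each row shifts and turns the commanded pose from where the row before left it, along the tool's axes as they then stand; what a row does not reach is not made up. A row lasts 1/12 s, in which the tool goes at most 41.7 mm and 7.16 degrees, less where a joint would pass 70% of its speed; a pose out of reach is approached as far as the arm can. A call is refused whole if a number of a shift passes 0.0417 or a number of a turn 0.125, either way. A call with a gripper value outside its range is refused whole. The fingers move at their own pace and stop on an object; FORCE is the grip in N (left out, the last holds). Time passes only in rows, so rows that do not move let the fingers close. It gives the time, the measured TCP pose, the force and the opening at its end, in the units of the state.
- read_state(): the state, without advancing time (a new reading comes with each control period).
- optics.get_image(name): name is "scene" or "side" or "wrist"; returns the picture (384x512x3 uint8, red, green, blue); there is no depth.
- optics.get_calibration(name): a dict with "vertical_fov" (degrees; the focal length in pixels is half the picture's height over the tangent of half this angle, whatever the lens; pixels are square), "cx", "cy" (the principal point, pixels), "R" (3x3) and "t" (3): a world point X has camera coordinates R X + t; the wrist camera has in their place "hand_eye" (4x4, takes a point from camera to tool coordinates, whose origin is the TCP and whose axes are the tool frame's). Camera axes: x right, y down, z forward; pixel columns grow to the right and rows downward; lengths in m; the calibration is good to about 2 mm. A picture is of the moment at which its call begins: read the wrist's pose just before it. get_calibration takes no time and is no camera call.
- ctrl.finish_job(): hands the job in, once; it reports no verdict.
The state is a dict: "t": time; "joints": joint angles; "qd": joint speeds; "joint_torque": joint torques, N m; "tcp_pos": TCP position; "tool_rot": TCP orientation; "force": force on the tool from outside, world axes, zero at the start; "torque": the same for the moment, N m; "gripper_width": opening from 0.0 (shut) to 1.0 (fully open).
Only numpy, scipy, OpenCV 4.12 (cv2) and the standard library are available. Lean on these libraries where they do the work, as an engineer would, in place of code of your own. Each camera call takes 0.05 s, during which the arm holds its last target.

TASK

Slide the lidded cream jar along the fixture's plate with the fingertips until it sits fully home in the V-shaped nest, and only then push the upright clamp handle over and down past its dead point until it snaps into lock, so that the rubber pad holds the jar's lid down. Only push: never lift or tip the jar, leave the little bottles and the clear cup where they stand, and finish with the hand clear of everything.

Things in the scene. Friction and masses are not known exactly. Their poses are not given: they have to be found in the camera images.
- fixture: Jar holding fixture, fixed: aluminium plate 300 x 150 mm, top 12 mm above the table, with V nest and toggle clamp. Origin on the table below the clamp's pivot; z up; x runs from the loading end (plate edge x = -240 mm) past the nest (x = -100) to the side to which the handle falls (edge x = +60). Clamp's cheeks: x -14 to 22, y to +-24, up to 100 mm high
- seat (a point): Seat of the V nest on the plate's top, in the fixture's frame at (-100, 0, 12) mm: the jar's axis stands over it when the jar touches both faces of the V. The grey faces are upright, 24 mm high, 56 mm long, 45 degrees either side of the fixture's x, and open to -x (the loading end). Axes as the fixture's
- jar_center (a point): Centre, half-way up, of the loose closed cream jar (amber, pale band, black lid): 60 mm across, 45 mm tall, 0.08 to 0.17 kg. It starts upright on the fixture's plate, 40 to 58 mm from the seat towards the loading end and up to 18 mm to either side. It slides under 1 to 2 N
- handle (a joint): Angle of the clamp's handle, rad: 0 = open (30 degrees from upright, leaning to the fixture's +x), 1.047 = locked (level, pointing to +x). Over-centre spring: drives it back to 0 below the dead point at about 0.6, on to 1.047 beyond. The push needed 125 mm from the pivot is about 6 to 8 N at first, falling to 0 at the dead point. A linkage lowers the arm onto the jar meanwhile
- handle_tip (a point): Free end of the handle's round black plastic grip, on its centre line, 150 mm from the pivot (rounded end 10 mm further). The grip is 20 mm thick and covers 70 to 150 mm from the pivot; it swings in the fixture's x-z plane (y = 0)
- pivot (a point): Pivot of the handle, in the fixture's frame at (0, 0, 86) mm; the axis runs along the fixture's y. Axes as the fixture's
- pad: Round black rubber pad, 22 mm across, on a sprung spindle at the end of the clamp's arm; origin at the centre of its face. Open: the arm stands upright over the pivot (top about 190 mm above the table), pad facing the loading end at about x = -55 mm. Locked: it faces down over the seat and presses on the jar's lid, 57 mm above the table, with 2 to 3 N
- oil_tall_center (a point): Bystander: little amber oil bottle, 30 mm across, 72 mm tall, black cap, standing on the table beside the fixture; point at its centre half-way up. Leave it alone
- oil_short_center (a point): Bystander: little amber oil bottle, 28 mm across, 60 mm tall, white cap, standing on the table beside the fixture; point at its centre half-way up. Leave it alone
- beaker_center (a point): Bystander: small clear plastic cup, 54 mm across, 45 mm tall, standing on the table beside the fixture; point at its centre half-way up. Leave it alone
There are look-alikes about, which are no part of the job. What is shaped like the part that bears jar_center but red or yellow is not meant.

How it is judged:
On the way, in this order (a step that is already met when the one before it is completed fails the run):
1. the jar sits in the nest (its axis within 8 mm of the seat) while the clamp is still open (handle below 0.3 rad) (horizontal distance between jar_center and seat below 0.008 m and angle between jar_center's own z axis and vertical below 0.08 rad and value of joint handle below 0.3 rad), for 0.2 s.
2. the handle has snapped into lock (above 1.0 rad) with the jar in the nest (horizontal distance between jar_center and seat below 0.008 m and value of joint handle above 1 rad), for 0.2 s.
At the end, for the whole second after the job is handed in: The handle is locked (above 1.0 rad), the jar stands upright and still on the plate with its axis within 8 mm of the nest's seat, and the rubber pad presses on its lid with more than 1 N (all of step 2 and angle between jar_center's own z axis and vertical below 0.08 rad and contact force between pad and jar above 1 N and linear speed of jar below 0.02 m/s and contact force between jar and fixture above 1 N); the robot touches nothing.
It fails at once if the jar is lifted (its centre more than 10 mm above its height on the plate) (height (world z) of jar_center above 0.0445 m).
It fails at once if the jar is tipped by more than 0.3 rad (angle between jar_center's own z axis and vertical above 0.3 rad).
It fails at once if a little bottle or the cup is moved by more than 20 mm (distance of any of oil_tall_center, oil_short_center, beaker_center from where it was at the start of the episode above 0.02 m).
It fails at once if a little bottle or the cup is knocked over (angle between any of oil_tall_center, oil_short_center, beaker_center's own z axis and vertical above 0.5 rad).
It also fails if it takes over 51 s, if anything falls off the work surface, if the arm or the gripper's body presses on something with over 40 N, if the wrist force passes 120 N, or if a joint passes its speed limit or range.

## Working session

There is one attempt and no reset: what is moved stays moved. The work goes in short steps, Python scripts to look and compute and a shell command to move; the robot and the scene stay as the last step left them, time stands still between calls to the robot, and variables do not carry over. Pictures are saved under pics/ and viewed, and the job is handed in when it is done.

```bash
mkdir -p pics; ls
python3 - <<'E'
from workcell import read_state, optics, ctrl
import cv2
s=read_state(); print({k:s[k] for k in('t','tcp_pos','tool_rot','force','gripper_width')})
for n in("scene","side","wrist"):
    im=optics.get_image(n); cv2.imwrite(f'pics/{n}0.png',im[:,:,::-1]); c=optics.get_calibration(n); print(n,c)
E
```

```text
pics
{'t': 0.0, 'tcp_pos': array([ 0.1775508 , -0.52028933,  0.25566574]), 'tool_rot': array([ 8.13304959e-01, -5.81837255e-01, -4.82600439e-04, -4.69138736e-04]), 'force': array([-0.27872158,  0.30880986, -0.08434535]), 'gripper_width': 1.0049054607917143}
scene {'vertical_fov': 51.68865246026249, 'cx': 257.2931214063695, 'cy': 190.7546354628456, 'R': array([[-0.28273542,  0.95917063, -0.00723755],
       [ 0.75782533,  0.21874645, -0.61469567],
       [-0.58801484, -0.17928103, -0.78873117]]), 't': array([ 0.14329605, -0.36731393,  1.41740286])}
side {'vertical_fov': 43.618528085200595, 'cx': 255.74629854980023, 'cy': 192.71011536195354, 'R': array([[-0.90909593, -0.41651092, -0.00795268],
       [-0.30146916,  0.67093575, -0.67746702],
       [ 0.28750815, -0.61348503, -0.73551016]]), 't': array([0.57434809, 0.2486172 , 1.0223655 ])}
wrist {'vertical_fov': 63.940230636442, 'cx': 258.7467750075183, 'cy': 189.29785896607527, 'hand_eye': array([[ 9.99999862e-01, -7.62996892e-05,  5.18940210e-04,
        -1.41770404e-03],
       [-8.26562515e-05,  9.54078429e-01,  2.99556914e-01,
        -7.66246319e-02],
       [-5.17965759e-04, -2.99556916e-01,  9.54078291e-01,
        -1.16323233e-01],
       [ 0.00000000e+00,  0.00000000e+00,  0.00000000e+00,
         1.00000000e+00]])}
```

View pics/scene0.png

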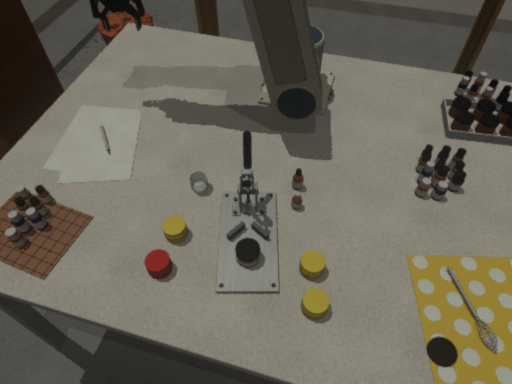

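View pics/side0.png

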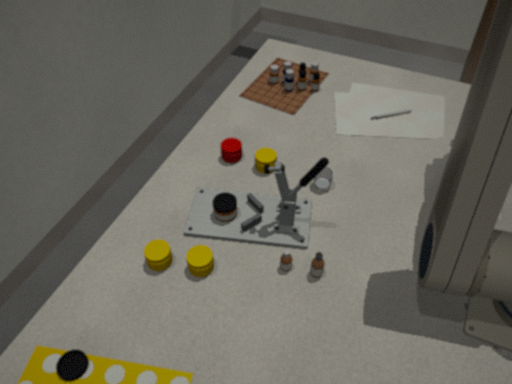

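View pics/wrist0.png

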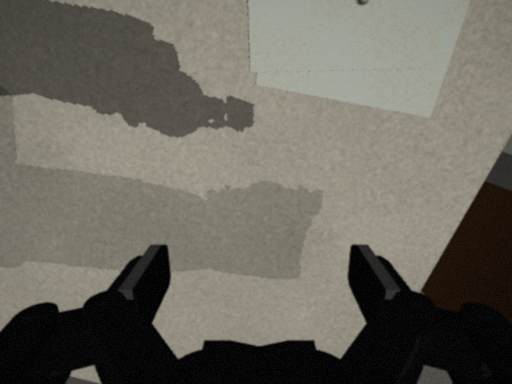

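The amber jar with the black lid is at scene (248,251) and side (225,206), on the plate. The red jar at (158,264) and the yellow ones at (175,228), (313,264) and (315,303) in the scene view are look-alikes. The handle leans away from the jar, towards the robot base. I'll enlarge both views to confirm.

Run:
```python
import cv2,numpy as np
a=cv2.imread('pics/scene0.png')[120:300,180:340]; b=cv2.imread('pics/side0.png')[140:285,170:350]
a=cv2.resize(a,None,fx=3.3,fy=3.3,interpolation=cv2.INTER_CUBIC); cv2.imwrite('pics/c_scene.png',a)
b=cv2.resize(b,None,fx=4,fy=4,interpolation=cv2.INTER_CUBIC); cv2.imwrite('pics/c_side.png',b)
```

```text
(no output)
```

View pics/c_scene.png

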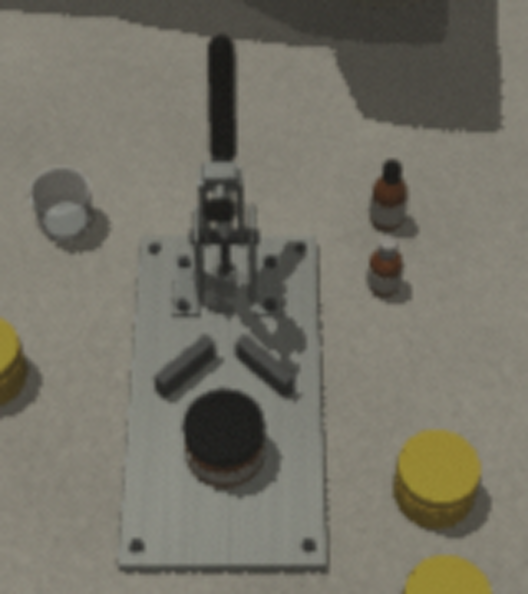

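View pics/c_side.png

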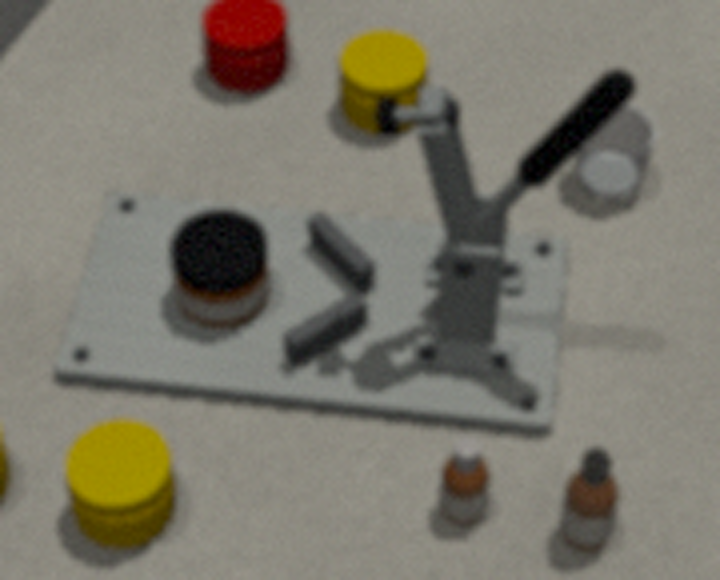

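```bash
cat > h.py <<'E'
import numpy as np
from workcell import optics
def ray(n,uv):
    c=optics.get_calibration(n); f=192/np.tan(np.radians(c['vertical_fov']/2))
    R=np.array(c['R']);t=np.array(c['t'])
    return -R.T@t, R.T@np.array([(uv[0]-c['cx'])/f,(uv[1]-c['cy'])/f,1.])
def onz(n,uv,z):
    o,d=ray(n,uv); return o+d*(z-o[2])/d[2]
def two(ua,ub):
    o1,d1=ray('scene',ua);o2,d2=ray('side',ub)
    s=np.linalg.lstsq(np.c_[d1,-d2],o2-o1,rcond=None)[0]
    p,q=o1+s[0]*d1,o2+s[1]*d2; return (p+q)/2,np.linalg.norm(p-q)
sc=lambda x,y:(x/3.3+180-.35,y/3.3+120-.35)
sd=lambda x,y:(x/4+170-.375,y/4+140-.375)
E
cat > m.py <<'E'
from h import *
np.set_printoptions(precision=4,suppress=True)
# order: load -y?, fixture corners
S=[sc(140,238),sc(317,238),sc(327,561),sc(120,563)]
D=[sd(567,238),sd(550,426),sd(58,374),sd(108,196)]
A=np.array([onz('scene',u,.012) for u in S]);B=np.array([onz('side',u,.012) for u in D])
print(A);print(B)
for nm,P in(('sc',A),('sd',B),('avg',(A+B)/2)):
    far=(P[0]+P[1])/2; load=(P[2]+P[3])/2
    ux=(far-load)[:2];L=np.linalg.norm(ux);ux/=L;uy=np.array([-ux[1],ux[0]])
    c=P.mean(0)[:2]; org=c+ux*.09
    print(nm,L,'yaw',np.degrees(np.arctan2(ux[1],ux[0])),'width',np.linalg.norm(P[0]-P[1]),np.linalg.norm(P[2]-P[3]),'org',org,'seat',org-.1*ux)
j1=onz('scene',sc(224,428),.057);j2=onz('side',sd(220,248),.057);print('jar',j1,j2)
j=(j1+j2)[:2]/2
d=j-(org-.1*ux);print('jar rel seat in fixture',d@ux,d@uy)
tip,e=two(sc(222,42),sd(624,80));d=tip[:2]-org;print('tip',tip,e,d@ux,d@uy)
pad,e=two(sc(218,208),sd(386,113));d=pad[:2]-org;print('pad',pad,e,d@ux,d@uy)
for n,a,b,h in(('tall',sc(390,195),sd(590,515),.036),('short',sc(386,268),sd(465,490),.03),('cup',sc(65,203),sd(608,160),.0225)):
    p,q=onz('scene',a,h),onz('side',b,h);d=(p+q)[:2]/2-org;print(n,p,q,d@ux,d@uy)
E
python3 m.py
```

```text
[[ 0.5264 -0.0975  0.012 ]
 [ 0.4845  0.0475  0.012 ]
 [ 0.765   0.1289  0.012 ]
 [ 0.8079 -0.0127  0.012 ]]
[[ 0.5212 -0.0998  0.012 ]
 [ 0.4793  0.0435  0.012 ]
 [ 0.7621  0.1288  0.012 ]
 [ 0.8069 -0.0118  0.012 ]]
sc 0.2930580985865391 yaw -163.520823858487 width 0.15093996523929615 0.14798613619230985 org [ 0.5596 -0.009 ] seat [0.6555 0.0194]
sd 0.2971459898117414 yaw -163.0415476723758 width 0.1493628849601923 0.14756158843964792 org [ 0.5563 -0.0111] seat [0.6519 0.0181]
avg 0.29509946320392494 yaw -163.27952596640762 width 0.15015116188546665 0.14776985508019175 org [ 0.558 -0.01 ] seat [0.6537 0.0187]
jar [0.7063 0.0348 0.057 ] [0.6989 0.0332 0.057 ]
jar rel seat in fixture -0.05122718859195325 -0.0005498818931718595
tip [ 0.4832 -0.0329  0.2207] 0.004337706801547915 0.07816425628546972 0.0003791563912786288
pad [0.6047 0.0017 0.18  ] 0.0014966873105393117 -0.04814526372854743 0.0021877385490171077
tall [0.4407 0.0994 0.036 ] [0.4335 0.1083 0.036 ] 0.08295687662708304 -0.1438222978723577
short [0.5125 0.1128 0.03  ] [0.5036 0.1174 0.03  ] 0.011767342528171947 -0.13419341172334523
cup [ 0.5157 -0.1689  0.0225] [ 0.5179 -0.1662  0.0225] 0.08470302460471316 0.1390387684843732
```

```bash
python3 -m jog '[[0,0,0,0,0,0.037,40],[-0.01,-0.018,0,0,0,0,40],[-0.018,-0.034,0,0,0,0,40],[-0.018,-0.034,0,0,0,0,40],[-0.018,-0.034,0,0,0,0,40],[-0.018,-0.034,0,0,0,0,40],[-0.018,-0.034,0,0,0,0,40],[-0.018,-0.034,0,0,0,0,40],[-0.018,-0.034,0,0,0,0,40],[-0.018,-0.034,0,0,0,0,40],[-0.018,-0.034,0,0,0,0,40],[-0.018,-0.034,0,0,0,0,40],[-0.018,-0.034,0,0,0,0,40],[-0.018,-0.034,0,0,0,0,40],[-0.018,-0.034,0,0,0,0,40],[-0.018,-0.034,0,0,0,0,40],[-0.018,-0.034,0,0,0,0,40],[-0.018,-0.034,0,0,0,0,40],[-0.018,-0.034,0,0,0,0,40],[0,0,0,0,0,0,40]]'
cat > look.py <<'E'
import sys,cv2
from h import *
from workcell import read_state
from scipy.spatial.transform import Rotation as Ro
np.set_printoptions(precision=4,suppress=True)
org=np.array([.558,-.010]);y=np.radians(-163.3);ux=np.array([np.cos(y),np.sin(y)]);uy=np.array([-ux[1],ux[0]])
s=read_state();p=s['tcp_pos'];d=p[:2]-org
print('t',s['t'],'tcp',p,'fix x,y',d@ux,d@uy,'F',s['force'],'w',s['gripper_width'])
R=Ro.from_quat(s['tool_rot']).as_matrix();print('toolx yaw',np.degrees(np.arctan2(R[1,0],R[0,0])),'z',R[:,2],'j',s['joints'])
tag=sys.argv[1]
for n in sys.argv[2:]:
    im=optics.get_image(n)[:,:,::-1]; cv2.imwrite(f'pics/{n}{tag}_full.png',im)
    if n=='scene': im=im[110:300,160:340]
    if n=='side': im=im[120:285,150:350]
    cv2.imwrite(f'pics/{n}{tag}.png',cv2.resize(im,None,fx=3,fy=3,interpolation=cv2.INTER_CUBIC) if n!='wrist' else im)
E
python3 look.py 1 wrist side
```

```text
t: 1.82
tcp_pos: [0.6607, -0.0417, 0.2543]
tool_rot: [0.804, -0.595, -0.001, -0.0]
force: [0.4, -0.2, -0.9]
gripper_width: 0.403
t 1.8167 tcp [ 0.6607 -0.0417  0.2543] fix x,y -0.08929241859706724 0.05991763317633491 F [ 0.3612 -0.1604 -0.8997] w 0.40307819909480413
toolx yaw -73.03718441176095 z [-0.0008  0.0017 -1.    ] j [-0.1903  0.4581  0.3192  1.4329  0.0015  2.6552]
```

```bash
python3 -m jog '[[-0.015,-0.028,0,0,0,0,40],[-0.015,-0.028,0,0,0,0,40],[-0.015,-0.028,0,0,0,0,40],[-0.015,-0.028,0,0,0,0.004,40],[0,0,0,0,0,0,40]]'
python3 look.py 2 wrist side
```

```text
t: 2.33
tcp_pos: [0.7493, 0.0456, 0.2544]
tool_rot: [0.802, -0.598, -0.001, 0.0]
force: [0.7, -0.4, -0.0]
gripper_width: 0.404
t 2.3333 tcp [0.7493 0.0456 0.2544] fix x,y -0.19925847657816695 0.0016983014714630521 F [ 0.6534 -0.3873 -0.0089] w 0.40398097115051707
toolx yaw -73.4337541213996 z [-0.0013  0.001  -1.    ] j [-0.0511  0.638   0.6363  1.5705  0.0009  2.8014]
```

View pics/wrist2.png

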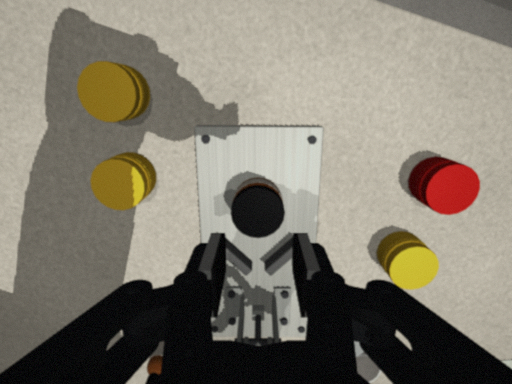

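View pics/side2_full.png

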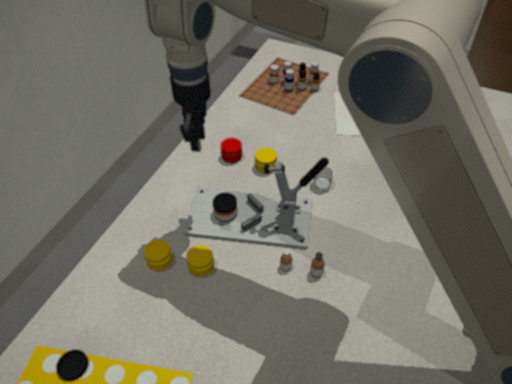

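Wrist view: the jar's lid is at about (258,208), the loading edge at row 126, and the V beyond the lid. The side view shows the tool above the loading end, with the forearm well above the clamp. I'll refine the positions from this view.

```bash
cat > wr.py <<'E'
from h import *
from scipy.spatial.transform import Rotation as Ro
np.set_printoptions(precision=4,suppress=True)
c=optics.get_calibration('wrist');H=np.array(c['hand_eye']);f=192/np.tan(np.radians(c['vertical_fov']/2))
R=Ro.from_quat([0.802,-0.598,-0.001,0]).as_matrix();tp=np.array([.7493,.0456,.2544])
y=np.radians(-73.43)
from workcell import read_state
s=read_state();R=Ro.from_quat(s['tool_rot']).as_matrix();tp=s['tcp_pos']
def w(u,v,z):
    d=R@H[:3,:3]@np.array([(u-c['cx'])/f,(v-c['cy'])/f,1]);o=tp+R@H[:3,3]
    return o+d*(z-o[2])/d[2]
org=np.array([.558,-.010]);y=np.radians(-163.3);ux=np.array([np.cos(y),np.sin(y)]);uy=np.array([-ux[1],ux[0]])
fx=lambda p:np.array([(p[:2]-org)@ux,(p[:2]-org)@uy])
for n,u,v,z in(('edgeL',196,126,.012),('edgeR',322,126,.012),('sideL',202,248,.012),('sideR',318,248,.012),('lid',258,208.5,.057),('lidtop',258,184,.057),('lidbot',258,235,.057)):
    print(n,w(u,v,z),fx(w(u,v,z)))
E
python3 wr.py
```

```text
edgeL [0.7646 0.1246 0.012 ] [-0.2366 -0.0695]
edgeR [ 0.8058 -0.0144  0.012 ] [-0.2361  0.0755]
sideL [0.6139 0.0818 0.012 ] [-0.0799 -0.0719]
sideR [ 0.6569 -0.0633  0.012 ] [-0.0794  0.0794]
lid [0.7042 0.0322 0.057 ] [-0.1521  0.0016]
lidtop [0.731  0.0402 0.057 ] [-0.1801  0.0017]
lidbot [0.6736 0.0232 0.057 ] [-0.1202  0.0014]
```

```bash
python3 -m jog '[[0,-0.010,0.02,0,0,0,40],[0,0,0.035,0,0,0,40],[0,0,0.035,0,0,0,40],[0,0,0.02,0,0,0,40],[0,0,0,0,0,0,40]]'
python3 look.py 3 side scene
```

```text
t: 2.85
tcp_pos: [0.7541, 0.0442, 0.1416]
tool_rot: [0.801, -0.599, -0.003, 0.002]
force: [-1.1, 0.0, -0.6]
gripper_width: 0.397
t 2.85 tcp [0.7541 0.0442 0.1416] fix x,y -0.20338110796773548 0.004480965097425633 F [-1.071   0.0316 -0.6111] w 0.39729130240073773
toolx yaw -73.62307873110622 z [-0.008   0.0001 -1.    ] j [-0.0523  0.6661  0.4056  1.3183 -0.0003  2.8034]
```

View pics/side3_full.png

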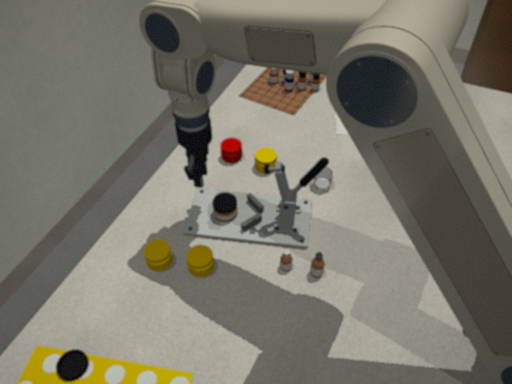

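View pics/scene3_full.png

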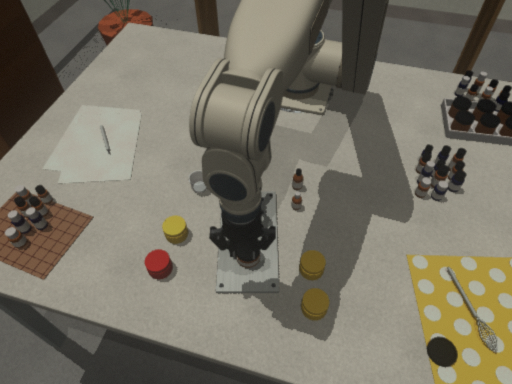

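```bash
python3 -m jog '[[-0.003,-0.005,0.02,0,0,0,40],[0,0,0.03,0,0,0,40],[0,0,0.02,0,0,0,40],[0,0,0.01,0,0,0,40],[0,0,0,0,0,0,40],[0,0,0,0,0,0,40]]'
python3 look.py 4 wrist side
```

```text
t: 3.45
tcp_pos: [0.7617, 0.0499, 0.0684]
tool_rot: [0.801, -0.599, 0.001, -0.001]
force: [0.2, -0.2, 1.5]
gripper_width: 0.399
t 3.45 tcp [0.7617 0.0499 0.0684] fix x,y -0.21234301580690998 0.0011633528838586884 F [ 0.1812 -0.2286  1.5281] w 0.3985585987758588
toolx yaw -73.53574691053504 z [ 0.0022 -0.0001 -1.    ] j [-0.0443  0.7092  0.3005  1.1599 -0.0001  2.8099]
```

View pics/wrist4.png

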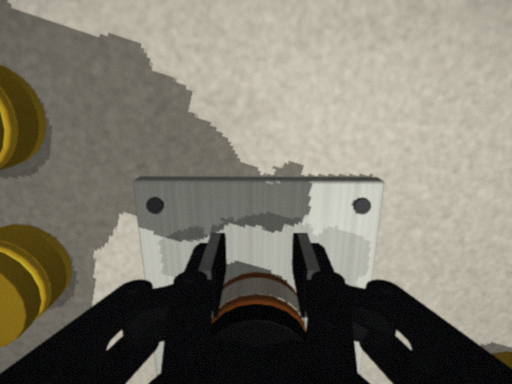

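View pics/side4.png

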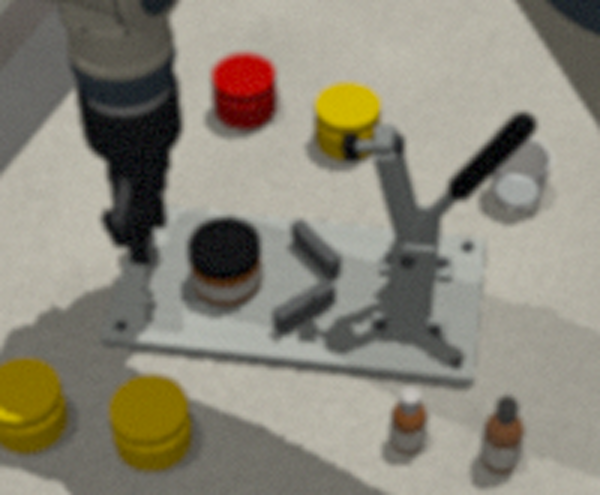

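The hand is behind the jar and centred on it. I'll lower it and start pushing towards the nest, which is +y in the tool frame.

```bash
python3 -m jog '[[0,0,0.012,0,0,0,40],[0,0,0.010,0,0,0,40],[0,0,0,0,0,0,40],[0,0.006,0,0,0,0,40],[0,0.006,0,0,0,0,40],[0,0.004,0,0,0,0,40],[0,0.004,0,0,0,0,40],[0,0.004,0,0,0,0,40],[0,0.004,0,0,0,0,40],[0,0.004,0,0,0,0,40],[0,0.004,0,0,0,0,40],[0,0.004,0,0,0,0,40],[0,0.004,0,0,0,0,40],[0,0,0,0,0,0,40]]'
python3 look.py 5 side
```

```text
t: 4.72
tcp_pos: [0.7182, 0.0376, 0.0445]
tool_rot: [0.801, -0.598, -0.0, 0.0]
force: [0.1, 1.3, 0.2]
gripper_width: 0.4
t 4.7167 tcp [0.7182 0.0376 0.0445] fix x,y -0.16713226984630264 0.00040235058761002584 F [0.0703 1.2909 0.2259] w 0.4001484697210809
toolx yaw -73.52252264710337 z [-0.0002 -0.0001 -1.    ] j [-0.0641  0.6538  0.1249  1.042  -0.0001  2.7899]
```

View pics/side5.png

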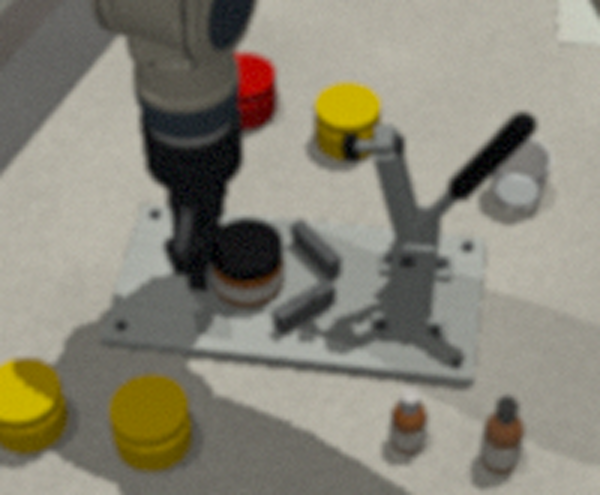

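```bash
python3 -m jog '[[0,0.004,0,0,0,0,40],[0,0.004,0,0,0,0,40],[0,0.003,0,0,0,0,40],[0,0.003,0,0,0,0,40],[0,0.003,0,0,0,0,40],[0,0.003,0,0,0,0,40],[0,0.002,0,0,0,0,40],[0,0,0,0,0,0,40]]'
python3 look.py 6 side
```

```text
t: 5.43
tcp_pos: [0.6972, 0.0315, 0.0442]
tool_rot: [0.801, -0.598, -0.0, 0.0]
force: [0.2, -0.3, -0.7]
gripper_width: 0.399
t 5.4333 tcp [0.6972 0.0315 0.0442] fix x,y -0.14522646034769435 0.00021564706508777075 F [ 0.2363 -0.269  -0.7393] w 0.39902076599065883
toolx yaw -73.51775602218366 z [-0.0006 -0.0001 -1.    ] j [-0.0749  0.6211  0.0595  1.0098 -0.0001  2.7791]
```

View pics/side6.png

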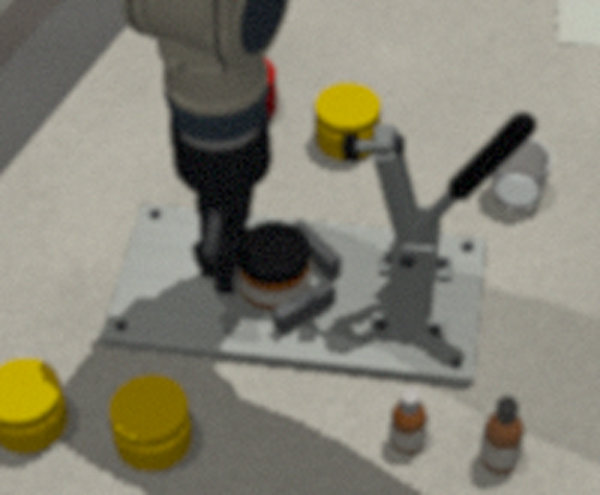

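```bash
for i in 1; do python3 -m jog '[[0,0.002,0,0,0,0,40],[0,0.002,0,0,0,0,40],[0,0,0,0,0,0,40]]'; python3 -m jog '[[0,0.002,0,0,0,0,40],[0,0,0,0,0,0,40]]';  python3 -m jog '[[0,0.002,0,0,0,0,40],[0,0,0,0,0,0,40]]'; done
```

```text
t: 5.73
tcp_pos: [0.6936, 0.0305, 0.0442]
tool_rot: [0.801, -0.598, -0.0, 0.0]
force: [0.4, -0.4, -0.3]
gripper_width: 0.399
t: 5.9
tcp_pos: [0.6917, 0.0299, 0.0442]
tool_rot: [0.801, -0.598, -0.0, 0.0]
force: [-1.1, -0.2, 0.6]
gripper_width: 0.405
t: 6.07
tcp_pos: [0.6898, 0.0293, 0.0443]
tool_rot: [0.801, -0.598, -0.0, 0.0]
force: [1.2, 0.3, 0.4]
gripper_width: 0.402
```

```bash
python3 look.py 7 side; python3 -m jog '[[0,0.0015,0,0,0,0,40],[0,0,0,0,0,0,40]]';  python3 -m jog '[[0,0.0015,0,0,0,0,40],[0,0,0,0,0,0,40]]'; python3 -m jog '[[0,0.0015,0,0,0,0,40],[0,0,0,0,0,0,40]]'
```

```text
t 6.0667 tcp [0.6898 0.0293 0.0443] fix x,y -0.13753046537232205 0.00023627084984171644 F [1.1726 0.3421 0.3541] w 0.4020742780246899
toolx yaw -73.51341464172833 z [-0.0002 -0.     -1.    ] j [-0.0789  0.6095  0.0367  0.9983 -0.      2.7749]
t: 6.28
tcp_pos: [0.6885, 0.0289, 0.0443]
tool_rot: [0.801, -0.598, -0.0, 0.0]
force: [-0.4, 0.7, -0.5]
gripper_width: 0.401
t: 6.45
tcp_pos: [0.6874, 0.0286, 0.0445]
tool_rot: [0.801, -0.598, 0.0, -0.0]
force: [1.4, 0.3, -0.4]
gripper_width: 0.4
t: 6.62
tcp_pos: [0.6871, 0.0285, 0.0448]
tool_rot: [0.801, -0.598, 0.001, -0.001]
force: [6.8, 2.6, -2.1]
gripper_width: 0.4
```

View pics/side7.png

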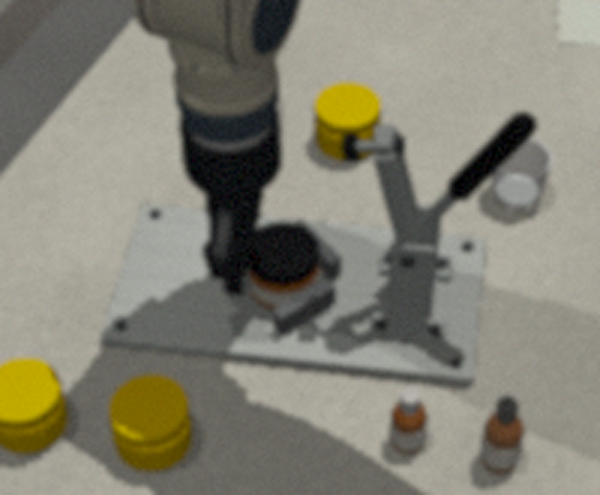

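The force rose to 7 N just where the seat was predicted (fixture x of about -135 mm at the TCP), so the jar is home. Next I back off, rise and check.

```bash
python3 -m jog '[[0,0,0,0,0,0,40],[0,0,0,0,0,0,40],[0,-0.004,0,0,0,0,40],[0,-0.01,0,0,0,0,40],[0,-0.015,0,0,0,0,40],[0,-0.015,-0.01,0,0,0,40],[0,-0.01,-0.03,0,0,0,40],[0,0,-0.04,0,0,0,40],[0,0,-0.04,0,0,0,20],[0,0,-0.04,0,0,0,0],[0,0,-0.02,0,0,0,0],[0,0,0,0,0,0,0]]'; python3 look.py 8 side wrist
```

```text
t: 7.62
tcp_pos: [0.7387, 0.0433, 0.2306]
tool_rot: [0.801, -0.598, 0.003, -0.002]
force: [0.7, 0.3, 0.0]
gripper_width: 0.001
t 7.6167 tcp [0.7387 0.0433 0.2306] fix x,y -0.18838430099936965 0.0008994689766727554 F [0.6926 0.3046 0.0188] w 0.0013274933310912567
toolx yaw -73.51565953071363 z [ 0.008  -0.0008 -1.    ] j [-0.0546  0.6058  0.517   1.4739 -0.0004  2.7993]
```

View pics/side8.png

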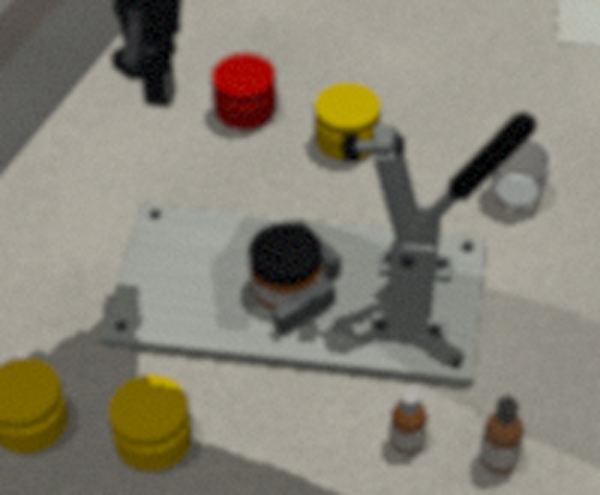

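View pics/wrist8.png

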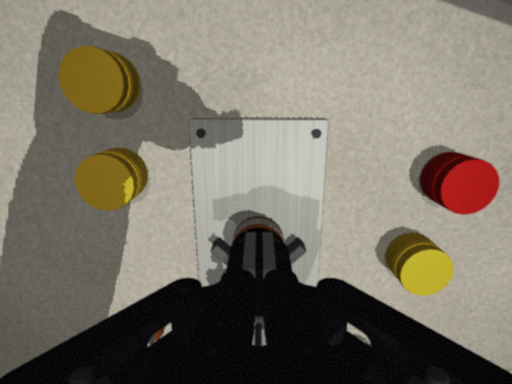

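```bash
python3 -c "
from h import *
p=onz('side',(286/3+150,248/3+120),.057)
print(p, p[:2]-np.array([.6519,.0181]))"; python3 -m jog '[[0,0,-0.035,0,0,0,0],[0,0,-0.037,0,0,0,0],[0,0.02,0,0,0,0,0],[0,0.036,0,0,0,0,0],[0,0.036,0,0,0,0,0],[0,0.036,0,0,0,0,0],[0,0.036,0,0,0,0,0],[0,0.036,0,0,0,0,0],[0,0.018,0,0,0,0,0],[0,0,0,0,0,0,0],[0,0,0,0,0,0,0]]'; python3 look.py 9 side
```

```text
[0.65174973 0.01567207 0.057     ] [-0.00015027 -0.00242793]
t: 8.63
tcp_pos: [0.5275, -0.0187, 0.2957]
tool_rot: [0.801, -0.599, -0.001, 0.0]
force: [0.1, -0.4, -0.4]
gripper_width: 0.002
t 8.6333 tcp [ 0.5275 -0.0187  0.2957] fix x,y 0.031712657063921616 -0.00045722829403700043 F [ 0.095  -0.3749 -0.3848] w 0.002194442624869884
toolx yaw -73.56535321815056 z [-0.0013  0.0001 -1.    ] j [-0.1944  0.2129  0.0594  1.4186 -0.0001  2.6604]
```

View pics/side9_full.png

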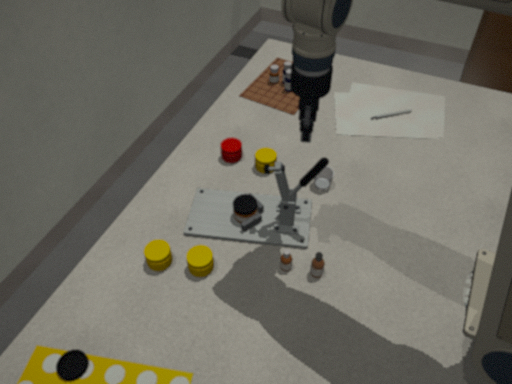

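The jar is about 2 mm from the seat estimate and the clamp is still open. I'll lower the closed fingertips to just behind the handle.

```bash
python3 -m jog '[[0,-0.003,0.02,0,0,0,0],[0,0,0.025,0,0,0,0],[0,0,0.02,0,0,0,0],[0,0,0.01,0,0,0,0],[0,0,0,0,0,0,0],[0,0,0,0,0,0,0]]'; python3 look.py 10 side scene
```

```text
t: 9.18
tcp_pos: [0.5319, -0.0175, 0.2209]
tool_rot: [0.801, -0.598, -0.001, 0.0]
force: [-0.1, -0.2, -0.1]
gripper_width: 0.001
t 9.1833 tcp [ 0.5319 -0.0175  0.2209] fix x,y 0.027186178913317104 -0.000374305148571888 F [-0.1057 -0.2436 -0.1064] w 0.0011305730154846662
toolx yaw -73.48955942813514 z [-0.0014  0.0003 -1.    ] j [-0.1906  0.2419 -0.0919  1.2384 -0.      2.6629]
```

View pics/side10.png

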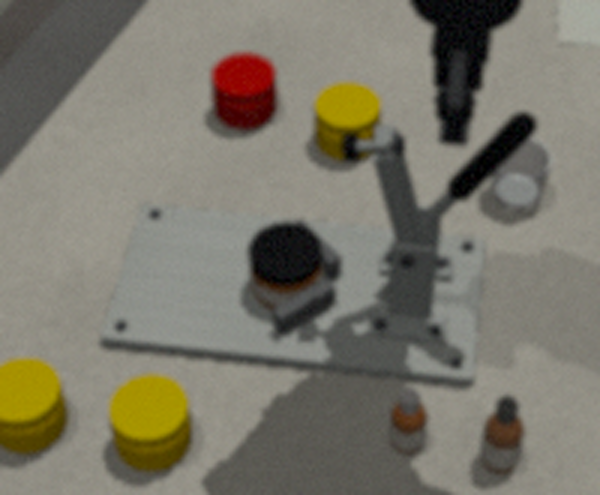

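View pics/scene10.png

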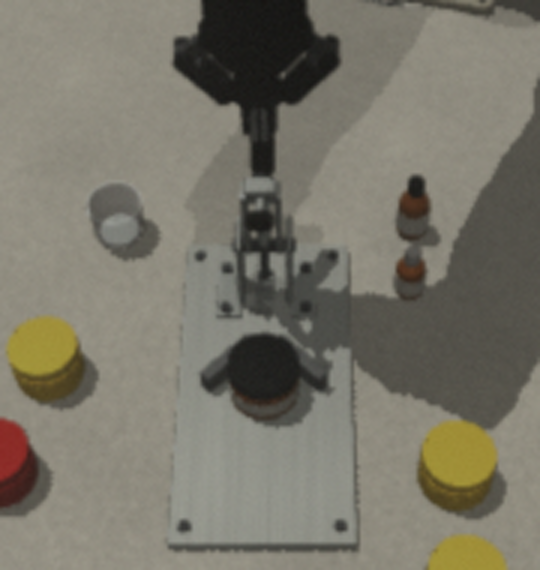

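```bash
python3 -m jog '[[0,0.008,-0.002,0,0,0,0],[0,0.008,-0.001,0,0,0,0],[0,0.005,0.003,0,0,0,0],[0,0.005,0.003,0,0,0,0],[0,0.005,0.003,0,0,0,0],[0,0.004,0.003,0,0,0,0]]'; python3 look.py 11 side
```

```text
t: 9.78
tcp_pos: [0.4979, -0.0278, 0.2137]
tool_rot: [0.801, -0.598, 0.002, -0.001]
force: [0.3, 0.2, 6.2]
gripper_width: -0.001
t 9.7833 tcp [ 0.4979 -0.0278  0.2137] fix x,y 0.0627198883269086 -0.0002538804562853394 F [0.257  0.2003 6.1566] w -0.0011586278490908252
toolx yaw -73.52110965033022 z [ 0.0038 -0.0004 -1.    ] j [-0.2245  0.1861 -0.1846  1.1963  0.0005  2.6295]
```

View pics/side11.png

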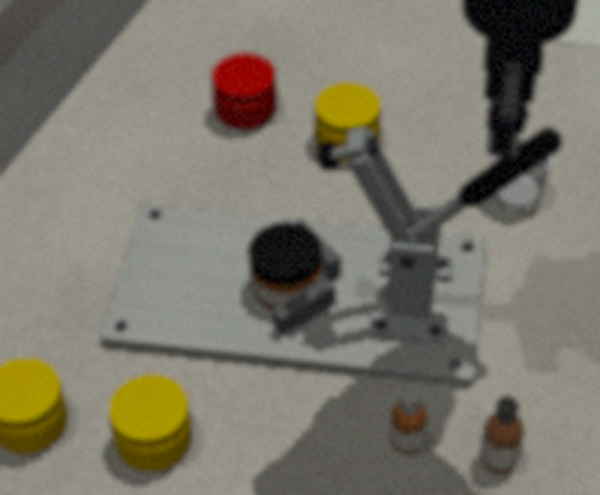

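Working: the handle has turned about 10–15° with roughly 6 N on the tips. I continue along the arc.

```bash
python3 -m jog '[[0,0.0083,0.0071,0,0,0,0],[0,0.0083,0.0071,0,0,0,0],[0,0.007,0.0084,0,0,0,0],[0,0.007,0.0084,0,0,0,0],[0,0.0053,0.0095,0,0,0,0],[0,0.0053,0.0095,0,0,0,0],[0,0,0,0,0,0,0]]'; python3 look.py 12 side
```

```text
t: 10.42
tcp_pos: [0.4563, -0.0393, 0.1613]
tool_rot: [0.801, -0.599, -0.001, 0.0]
force: [-0.5, 0.5, -0.1]
gripper_width: 0.0
t 10.4167 tcp [ 0.4563 -0.0393  0.1613] fix x,y 0.10582791587145207 -0.001190884410339892 F [-0.5235  0.5268 -0.1468] w 0.0001096951527297802
toolx yaw -73.54808035631777 z [-0.0021  0.0004 -1.    ] j [-0.2693  0.1557 -0.3641  1.0531 -0.0002  2.5851]
```

View pics/side12.png

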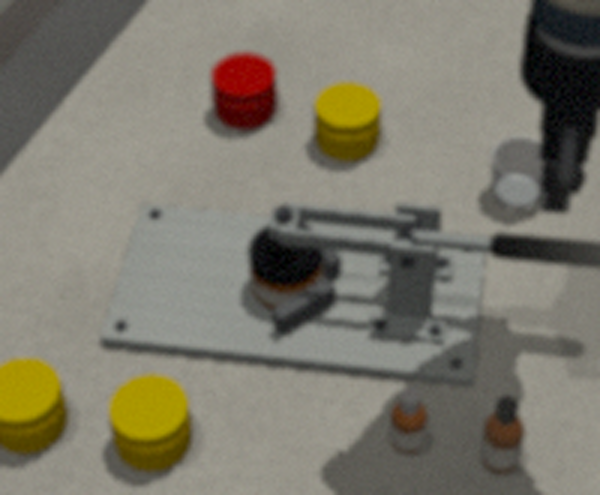

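The handle snapped over by itself and looks level, with the pad on the lid. I'll retreat straight up and towards the robot, then verify.

```bash
python3 -m jog '[[0,0,-0.03,0,0,0,0],[0,0,-0.04,0,0,0,0],[0,0,-0.04,0,0,0,0],[0.02,0,-0.02,0,0,0,0],[0.035,0,0,0,0,0,0],[0.04,0,0,0,0,0,0],[0.04,0,0,0,0,0,0],[0.04,0,0,0,0,0,0],[0.03,0,0,0,0,0,0],[0,0,0,0,0,0,0],[0,0,0,0,0,0,0]]'; python3 look.py 13 side scene
```

```text
t: 11.38
tcp_pos: [0.5166, -0.2374, 0.2921]
tool_rot: [0.8, -0.599, -0.0, -0.0]
force: [-0.5, -0.4, -0.9]
gripper_width: 0.001
t 11.3833 tcp [ 0.5166 -0.2374  0.2921] fix x,y 0.10496556103356125 0.20596055841181865 F [-0.5442 -0.3992 -0.8503] w 0.0011611353157071763
toolx yaw -73.6533390598903 z [-0.0003  0.0003 -1.    ] j [-0.5784  0.2843  0.1477  1.4347  0.      2.2779]
```

View pics/side13.png

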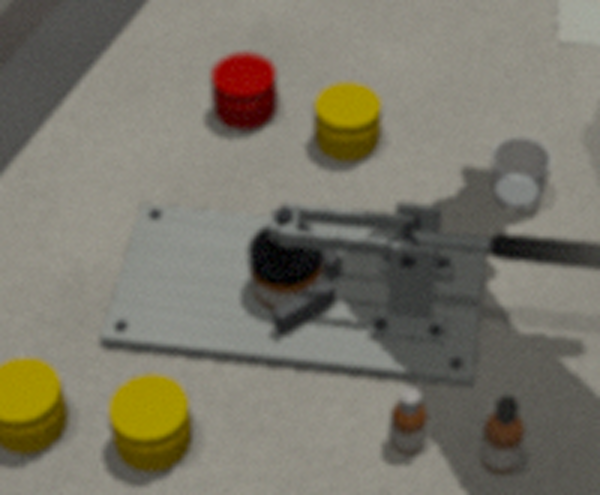

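View pics/scene13.png

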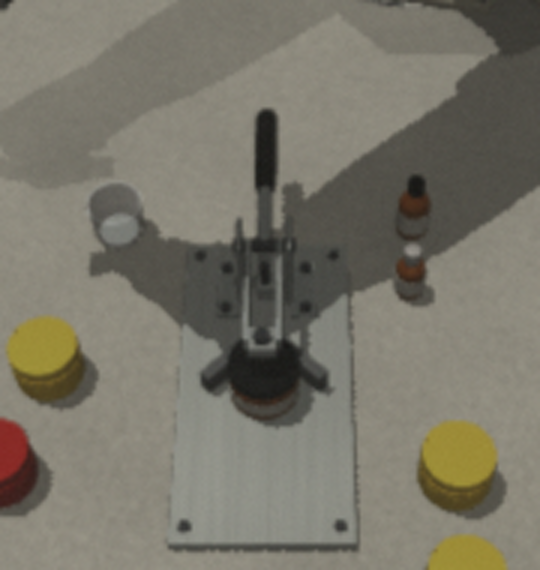

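Run:
```python
import cv2
im=cv2.imread('pics/side13_full.png')[170:240,280:400]; cv2.imwrite('pics/tip.png',cv2.resize(im,None,fx=6,fy=6,interpolation=cv2.INTER_CUBIC))
```

```text
(no output)
```

View pics/tip.png

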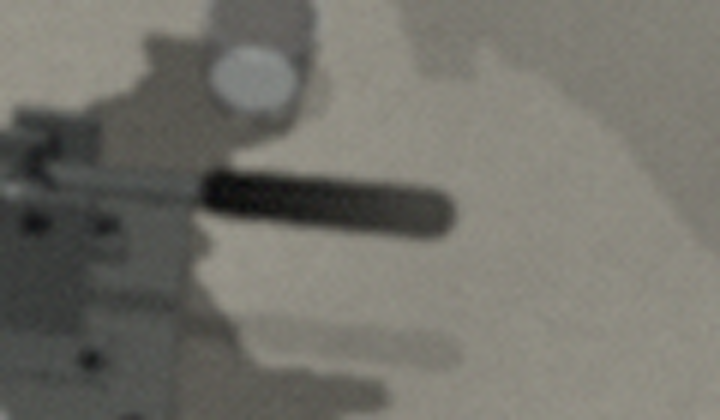

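Run:
```python
from h import *
a,e=two((248.7,146.3),(355.8,205.7));b,f=two((248.3,172.7),(314.2,201.3))
d=a-b;print(a,e,b,f,'grip level deg',np.degrees(np.arctan2(d[2],np.hypot(*d[:2]))),'len',np.linalg.norm(d))
p=onz('side',(286/3+150,250/3+120),.057);print('lid',p,'seat ~',[.6519,.0181])
```

```text
[ 0.40325296 -0.0560403   0.0862254 ] 0.002683451108874059 [ 0.49599701 -0.02909973  0.0853954 ] 0.004556806807689803 grip level deg 0.49239401500321167 len 0.09658126657480819
lid [0.65082787 0.01760845 0.057     ] seat ~ [0.6519, 0.0181]
```

The handle is level to within 0.5° at the pivot's height (86 mm), so it is locked. The jar is within about 1–2 mm of the seat, the bystanders haven't moved, and the hand is clear. Handing in.

```bash
python3 -c "
from workcell import ctrl,read_state
print(read_state()['t'],read_state()['qd']);print(ctrl.finish_job())"
```

```text
11.4833 [ 0.01705474 -0.01534855 -0.01035696 -0.00306191  0.00185555 -0.00195747]
the job is handed in; nothing more can be done
None
```

The jar is home in the V nest with the clamp locked over it, and I handed the job in at about 11.5 s of the 51 s allowed; no verdict was reported.

**What I did:** I slid the amber, black-lidded jar along the plate with two half-open fingertips, starting about 51 mm from the seat, until the force rose to about 7 N. I then backed off and, with the closed fingertips, pushed the handle along its arc with about 6 N until it snapped over by itself. The hand finished about 0.2 m to the side and well above everything.

**Last checks:**
- **Handle:** the grip is level within about 0.5° and 86 mm high, the pivot's height, so it is locked.
- **Jar:** the lid's centre in the side view is 1–2 mm from the estimated seat, and the jar is upright in the V. The pad is on the lid in both views.
- **Bystanders:** the bottles and the cup stand where they were, by eye in both views.
- **Not measured:** I had no reading of the pad's force on the lid.
- **Disagreements:** the cameras placed the fixture's origin 3–4 mm apart. The plate's length came out at 293–297 mm instead of 300. The point where the force rose matched the predicted seat to within 1 mm.

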